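Plant a flower bulb in the moving pot of a potting carousel

ROBOT

A 7-joint arm with a two-finger parallel gripper is mounted at the origin on the work surface. World frame = base frame: x ahead of the robot, y to its left, z up, the work surface at z = 0. Lengths are in m, angles in rad, forces in N, time in s.
With the tool pointing down it reaches from about 0.4 to 0.875 m from the base axis. Payload 19.3 kg.
Tool frame: the origin (TCP) lies on the centre line of the jaws, within the pads' length; the fingertips stand 14 mm ahead of it and the grasp point (between the pads) lies 5 mm behind it; z points along the fingers, y is the line along which they close (so a half turn about z gives the same grasp; the last joint's range is limited). The gripper opens to 85 mm and grips with 20 to 120 N. Pads are 22 mm wide; open, the fingers measure 114 mm over their backs; the gripper's body (76 mm by 85 mm) begins 54 mm behind the grasp point. The pads swing forward as they close: fully open they stand 13 mm farther back than shut.
Start: joints at [-1.327, 0.521, -0.036, 1.599, 0.021, 1.021, -0.113], TCP at [0.193, 0.594, 0.245] pointing down, gripper open.
Joint ranges: [-2.91, 2.91], [-0.3, 2.13], [-1.5, 1.42], [0.17, 2.43], [-1.26, 4.41], [0.16, 1.93], [-2.52, 2.52]. Speed limits (rad/s): [1.89, 1.89, 2.39, 2.39, 3.01, 3.01, 3.01].

INTERFACE

Orientations are given as [roll, pitch, yaw] about the fixed x, y, z axes, in that order (R = Rz(yaw) Ry(pitch) Rx(roll)).
In Python, from workcell import bot, grab_frame, regions_of gives the robot as it stands. The module is installed in compiled form; this text tells all that it offers.
- The arm moves only by the tool play_rows, never from a script. Its argument "plan" is a list of rows, each a list of 3 entries, a list of its own where there are three numbers: the shift along the tool's x, y, z in units of 2.5 cm (1.0 is 2.5 cm), then the turn, a rotation vector about the tool's x, y, z in units of 0.15 rad (1.0 is 0.15 rad), then the closure, from -1 (fully open) to 1 (shut). In form: [[[tx, ty, tz], [rx, ry, rz], jaw], ...]. A call has 1 to 20 rows; each row shifts and turns the commanded pose from where the row before left it, along the tool's axes as they then stand; what a row does not reach is not made up. A row lasts 1/8 s, in which the tool goes at most 62.5 mm and 10.7 degrees, less where a joint would pass 70% of its speed; a pose out of reach is approached as far as the arm can. A call with a number of a shift or a turn outside -1 to 1 is refused whole. A call with a gripper value outside its range is refused whole. The fingers move at their own pace and stop on an object; "newtons" is the grip in N (left out, the last holds). Time passes only in rows, so rows that do not move let the fingers close. It gives the time, the measured TCP pose, the force, the opening and the grip force at its end, in the units of the state.
- bot.observe(): the state, without advancing time (a new reading comes with each control period).
- grab_frame(name): name is "side" or "top"; returns a dict with "pixels" (384x512x3 uint8, red, green, blue), "depth" (384x512 float32, m along the optical axis (not along the pixel's ray), 0 where there is no reading), "camera_matrix" (3x3 intrinsics, pixels), "R" (3x3) and "t" (3): a world point X has camera coordinates R X + t. Camera axes: x right, y down, z forward; pixel columns grow to the right and rows downward; lengths in m; the calibration is good to about 2 mm. A picture is of the moment at which its call begins.
- bot.job_done(): hands the job in; it is judged then, once.
Trained networks look in the newest picture that a camera, given by its name, has taken for a name from the list of things; names that differ only in an ending like _2 or _b are one class to them, and where a whole thing is asked for, a point or a joint stands for the part that bears it (a point fixed in the world has none). Each returns a list of dicts, best first, with "p" (0 to 1); they miss things now and then, are a little off and sometimes report something else, mostly with a low value. They report only what shows in the picture. A call takes as long as a camera call.
- regions_of(thing, camera): "mask" (384x512 bool, what is visible of it) and "box" ([left, top, right, bottom] in pixels, round what is visible of it).
The state is a dict: "clock": time; "qpos": joint angles; "qd": joint speeds; "joint_efforts": joint torques, N m; "position": TCP position; "tool_rot": TCP orientation; "force": force on the tool from outside, world axes, zero at the start; "moment": the same for the moment, N m; "grip_width": finger opening in m; "finger_force": force on a finger pad.
Only numpy, scipy, OpenCV 4.12 (cv2) and the standard library are available. Lean on these libraries where they do the work, as an engineer would, in place of code of your own. Each camera call takes 0.05 s, during which the arm holds its last target. There are 200 camera calls.

TASK

Give the potting carousel a push by its upright handle so that it turns freely on its own, either way round, at about a quarter turn a second and never as fast as half a turn a second. While it keeps turning untouched, hold the bulb from the dish upright just above the rim of the one empty pot (its underside no more than 5 cm above the rim, within about 2 cm of the pot's middle), travelling with the pot for 6 seconds without touching it, then, with the carousel still turning, set the bulb gently into that pot, nose up, and move the hand clear. Let the carousel coast, and leave the other things on the bench where they are.

Things in the scene. Friction and masses are not known exactly. Their poses are not given: they have to be found in the camera images.
- stand: Fixed steel foot (220 mm disc) of the carousel; origin on the vertical turning axis, at bench level; its place varies. On it turns a plywood deck 320 mm across, top at z = 40 mm, with three pots, centres 100 mm from the axis: the empty one and, 90 degrees to either side of it, two planted ones whose shoots reach z = 130 mm. The handle stands across the axis from the empty pot.
- carousel (a joint): Turning angle in rad, anticlockwise from above, no stops; it is the direction of the empty pot from the axis (0: pot towards +x, handle towards -x). Low-friction bearing: inertia about 0.034 kg m2 (load varies), viscous drag 0.0008 N m s/rad, dry friction 0.0008 N m; pushed to 1.6 rad/s it still turns at roughly 0.7 to 1.0 rad/s after 15 s.
- pot_mouth (a point): Centre of the mouth of the one empty pot, at rim height (105 mm above the bench), 100 mm from the carousel's axis. The pot is 65 mm tall, 100 mm across its rim outside and about 90 mm inside; the flat firm compost in it lies 20 mm below the rim. It is fixed to the deck.
- handle_top (a point): Centre of the top of the carousel's upright round handle, black, 22 mm in diameter, 120 mm from the axis, top 175 mm above the bench; the black sleeve reaches from 90 to 175 mm above the bench. It does not turn in its own mount.
- dish: Fixed white round dish, 180 mm across and 16 mm high, floor 5 mm above the bench, flat in the middle. Origin at the centre of its underside. Its place varies.
- bulb: Brown flower bulb standing upright in the dish, 45 mm across at its widest (upright sides from 12 to 28 mm above its flat underside, which is 28 mm across), 56 mm tall, narrowing to a nose at the top, about 70 g. Origin at the centre of its underside, z axis towards the nose.
- spare_pot: Bystander: loose empty terracotta pot, 90 mm across, 75 mm high, standing on the bench. Origin at the centre of its underside.
- bottle: Bystander: loose plastic bottle, 60 mm across, 170 mm high. Origin at the centre of its underside.
- brush: Bystander: loose bench brush lying flat along its own x axis. Origin at its underside.

How it is judged:
On the way, in this order (a step that is already met when the one before it is completed fails the run):
1. the carousel turns on its own, untouched, faster than 0.8 rad/s ((velocity of joint carousel above 0.8 rad/s or velocity of joint carousel below -0.8 rad/s) and contact force between each of the arm, the fingers and stand below 0.1 N), for 0.3 s.
2. for 5.5 s on end the held bulb stays upright within 25 mm of the middle of the empty pot's mouth, underside 0 to 55 mm over its rim, touching no part of the carousel, which turns faster than 0.3 rad/s ((velocity of joint carousel above 0.3 rad/s or velocity of joint carousel below -0.3 rad/s) and horizontal distance between bulb and pot_mouth below 0.025 m and z of bulb in the frame of pot_mouth between 0 and 0.055 m and angle between bulb's own z axis and vertical below 0.6 rad and contact force between the fingers and bulb above 0.5 N and contact force between each of the arm, the fingers, bulb and stand below 0.1 N), for 5.5 s.
3. the bulb stands released in the empty pot while the carousel still turns faster than 0.15 rad/s ((velocity of joint carousel above 0.15 rad/s or velocity of joint carousel below -0.15 rad/s) and horizontal distance between bulb and pot_mouth below 0.04 m and z of bulb in the frame of pot_mouth below -0.012 m and contact force between the fingers and bulb below 0.1 N and angle between bulb's own z axis and vertical below 0.6 rad), for 0.2 s.
At the end, for the whole second after the job is handed in: The bulb stands on the compost of the formerly empty pot, nose up (within 0.6 rad of upright), its underside at least 12 mm below the rim and within 40 mm of the pot's middle; the robot touches nothing. The carousel may still be coasting (horizontal distance between bulb and pot_mouth below 0.04 m and z of bulb in the frame of pot_mouth between -0.03 and -0.012 m and angle between bulb's own z axis and vertical below 0.6 rad and contact force between the arm and stand below 0.1 N).
It fails at once if the carousel turns as fast as half a turn a second (3.1 rad/s) (velocity of joint carousel above 3.1 rad/s or velocity of joint carousel below -3.1 rad/s).
It fails at once if the bulb is flung or dropped from more than about 7 cm (faster than 1.2 m/s) (linear speed of bulb above 1.2 m/s).
It fails at once if a bystander is moved by more than 30 mm (distance of any of spare_pot, bottle, brush from where it was at the start of the episode above 0.03 m).
It also fails if it takes over 54 s, if anything falls off the work surface, if the arm or the gripper's body presses on something with over 40 N, if the wrist force passes 120 N, or if a joint passes its speed limit or range.

## Working session

There is one attempt and no reset: what is moved stays moved. The work goes in short steps, Python scripts to look and compute and a tool call to move; the robot and the scene stay as the last step left them, time stands still between calls to the robot, and variables do not carry over. Pictures are saved under pics/ and viewed, at most 10 in all, crops included, and the job is handed in when it is done.

Besides the shell and the picture viewer there is one more tool, called by a JSON object that holds its "fn" and its "kwargs", one argument or row to a line. play_rows: Moves the arm, as the interface text tells. Its arguments: {"type":"object","properties":{"plan":{"type":"array"},"newtons":{"type":"number"}},"required":["plan"]}

```bash
mkdir -p pics; cat > h.py <<'E'
import numpy as np,cv2
from workcell import bot,grab_frame,regions_of
def w(f,m):
    v,u=np.nonzero(m&(f["depth"]>0)); d=f["depth"][v,u]
    c=np.linalg.inv(f["camera_matrix"])@np.vstack([u,v,np.ones_like(u)])*d
    return (f["R"].T@(c-f["t"].reshape(3,1))).T
E
python3 - <<'E'
from h import *
F={}
for n in("top","side"):
    f=F[n]=grab_frame(n)
    for k in["stand","pot_mouth","handle_top","dish","bulb","spare_pot","bottle","brush"]:
        for r in regions_of(k,n)[:2]:
            P=w(f,r["mask"])
            if len(P): print(n,k,round(r["p"],2),r["box"],np.median(P,0).round(3),P.min(0).round(3),P.max(0).round(3))
cv2.imwrite("pics/a.png",cv2.cvtColor(np.vstack([cv2.resize(F[n]["pixels"],(400,300)) for n in F]),cv2.COLOR_RGB2BGR))
s=bot.observe()
for k in s: print(k,s[k])
print({n:(-F[n]["R"].T@F[n]["t"]).round(3) for n in F})
E
```

```text
top stand 0.86 [222.2, 132.5, 318.4, 225.6] [ 0.551 -0.1    0.041] [ 0.395 -0.263 -0.009] [0.716 0.059 0.179]
top pot_mouth 0.71 [223.8, 132.6, 313.0, 226.3] [ 0.551 -0.101  0.041] [ 0.395 -0.263 -0.004] [0.711 0.059 0.179]
top handle_top 0.57 [222.0, 131.3, 316.0, 227.1] [ 0.551 -0.101  0.041] [ 0.395 -0.263 -0.009] [0.72  0.064 0.179]
top dish 0.65 [129.3, 195.7, 179.9, 246.8] [0.42  0.295 0.009] [ 0.327  0.201 -0.008] [0.508 0.377 0.037]
top bulb 0.71 [152.7, 219.3, 167.1, 228.8] [0.409 0.268 0.039] [ 0.385  0.25  -0.   ] [0.433 0.304 0.064]
top spare_pot 0.8 [355.4, 230.3, 385.4, 254.7] [ 0.342 -0.437  0.022] [ 0.293 -0.471 -0.005] [ 0.389 -0.381  0.079]
top spare_pot 0.73 [130.7, 194.7, 180.0, 245.7] [0.42  0.296 0.009] [ 0.335  0.201 -0.005] [0.505 0.377 0.032]
top bottle 0.84 [345.8, 163.8, 373.2, 182.7] [ 0.559 -0.375  0.113] [ 0.537 -0.412  0.004] [ 0.595 -0.357  0.174]
top brush 0.7 [147.5, 137.1, 162.1, 189.6] [0.587 0.305 0.017] [ 0.522  0.281 -0.006] [0.712 0.33  0.024]
side stand 0.74 [228.1, 165.5, 358.2, 269.7] [ 0.537 -0.132  0.042] [ 0.395 -0.262  0.   ] [0.754 0.13
[... 955 characters left out ...]
 -0.413  0.049] [ 0.298 -0.47  -0.003] [ 0.43  -0.343  0.078]
clock 0.9
qpos [-1.3271847   0.52139089 -0.03628332  1.59952215  0.02123788  1.0211148
 -0.11277564]
qd [-0.0014703  -0.00038429 -0.00098687  0.00110042 -0.00085273  0.00036247
 -0.0008839 ]
joint_efforts [-2.32634331e-03 -9.26858854e+01  1.97778270e+00 -3.70254993e+01
  1.82533613e-02  2.27912373e-03  2.35266475e-05]
position [0.19296569 0.59444219 0.24528872]
tool_rot [-3.14154655e+00  4.46341608e-05  2.82776820e+00]
force [0.58494598 0.86043255 0.6230555 ]
moment [-0.03117772 -0.00044728  0.00866156]
finger_force 0.0
grip_width 0.08551669673476656
{'top': array([ 0.402, -0.072,  1.226]), 'side': array([-0.008, -0.814,  0.756])}
```

View pics/a.png

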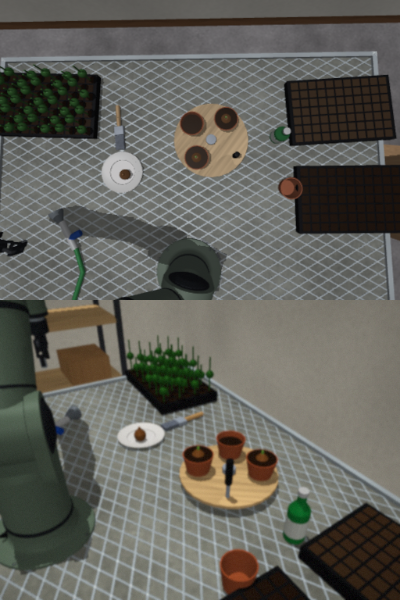

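The picture shows the carousel near top px (211,139), with its handle at lower right (236,155). The bulb is in the dish at (123,173), and the empty pot is at upper left (190,123). Next I'll measure these exactly.

```bash
cat >> h.py <<'E'
def cloud(n):
    f=grab_frame(n); P=w(f,np.ones(f["depth"].shape,bool)); m=f["depth"]>0
    return P,f["pixels"][m].astype(int)
def circ(P):
    A=np.c_[2*P[:,:2],np.ones(len(P))]; s=np.linalg.lstsq(A,(P[:,:2]**2).sum(1),rcond=None)[0]
    return s[:2],np.sqrt(s[2]+s[:2]@s[:2])
E
python3 - <<'E'
from h import *
from scipy.spatial import cKDTree
for n in("top","side"):
    P,C=cloud(n)
    near=np.hypot(P[:,0]-.555,P[:,1]+.1)<.2
    D=P[near&(abs(P[:,2]-.04)<.006)]
    # outer edge: farthest in angle bins
    c=np.array([.555,-.1])
    for _ in range(5):
        v=D[:,:2]-c; a=np.floor(np.degrees(np.arctan2(v[:,1],v[:,0]))/6); r=np.hypot(*v.T)
        E=np.array([D[a==k][np.argmax(r[a==k])] for k in np.unique(a) if r[a==k].max()>.14])
        c,R=circ(E)
    print(n,"deck",c.round(4),R.round(4),len(E),np.median(D[:,2]).round(4))
    H=near&(P[:,2]>.163)&(P[:,2]<.19); print(" handle",H.sum(),P[H].mean(0).round(4),P[H].min(0).round(3),P[H].max(0).round(3),C[H].mean(0))
    rim=P[near&(abs(P[:,2]-.103)<.006)]
    print(" rim n",len(rim))
    v=P[H].mean(0)[:2]-c; th=np.arctan2(-v[1],-v[0]); print(" r,carousel",np.hypot(*v),th)
    for k in(0,1,-1):
        m=c+.1*np.array([np.cos(th+k*np.pi/2),np.sin(th+k*np.pi/2)])
        q=rim[(abs(np.hypot(*(rim[:,:2]-m).T)-.047)<.012)]
        i=P[np.hypot(*(P[:,:2]-m).T)<.03]
        if len(q)>8: print("  pot",k,m.round(3),len(q),circ(q),"in z",np.median(i[:,2]).round(3),i[:,2].max().round(3))
    hub=P[(np.hypot(*(P[:,:2]-c).T)<.03)&(P[:,2]>.046)]; print(" hub",hub.mean(0),len(hub))
    B=(np.hypot(P[:,0]-.41,P[:,1]-.265)<.05)&(P[:,2]>.016)&(C[:,0]-C[:,2]>25)
    q=P[B]; print(" bulb",len(q),q.min(0).round(4),q.max(0).round(4),q.mean(0).round(4),"nose",q[q[:,2]>.05].mean(0).round(4),circ(q[abs(q[:,2]-.025)<.008]))
    dd=P[(np.hypot(P[:,0]-.42,P[:,1]-.29)<.1)&(np.hypot(P[:,0]-.41,P[:,1]-.265)>.04)]; print(" dish z",np.percentile(dd[:,2],[5,25,50,75,95]).round(4))
E
```

```text
top deck [ 0.5529 -0.0996] 0.1587 54 0.039
 handle 45 [ 0.4792 -0.1942  0.173 ] [ 0.469 -0.205  0.163] [ 0.49  -0.184  0.178] [30.13333333 29.08888889 29.17777778]
 rim n 1493
 r,carousel 0.11987321313910798 0.9092862815503747
  pot 0 [ 0.614 -0.021] 144 (array([ 0.61372728, -0.02098738]), np.float64(0.047007447247954075)) in z 0.084 0.09
  pot 1 [ 0.474 -0.038] 367 (array([ 0.47408696, -0.03863139]), np.float64(0.04264094895383136)) in z 0.104 0.129
  pot -1 [ 0.632 -0.161] 358 (array([ 0.63203367, -0.16118773]), np.float64(0.042648800302896694)) in z 0.104 0.129
 hub [ 0.55234296 -0.09937559  0.05867809] 135
 bulb 123 [0.3923 0.251  0.0233] [0.4293 0.289  0.064 ] [0.4101 0.2673 0.0421] nose [0.4085 0.2707 0.0547] (array([0.41117943, 0.27073451]), np.float64(0.018833591158161158))
 dish z [-0.003   0.0022  0.008   0.0119  0.0157]
side deck [ 0.5547 -0.1007] 0.1593 42 0.0406
 handle 87 [ 0.4793 -0.198   0.1722] [ 0.47  -0.207  0.163] [ 0.491 -0.184  0.177] [24.12643678 21.09195402 19.62068966]
 rim n 1732
 r,carousel 0.12310655007273524 0.912045227837547
  pot 0 [ 0.616 -0.022] 270 (array([ 0.61592898, -0.02251116]), np.float64(0.047009076167334574)) in z 0.086 0.089
  pot 1 [ 0.476 -0.039] 414 (array([ 0.47566876, -0.04005222]), np.float64(0.043483283126890565)) in z 0.106 0.131
  pot -1 [ 0.634 -0.162] 428 (array([ 0.63352108, -0.16219573]), np.float64(0.04358703402392869)) in z 0.105 0.129
 hub [ 0.5504959  -0.10242059  0.05690899] 76
 bulb 178 [0.3902 0.2477 0.016 ] [0.4302 0.284  0.0639] [0.4073 0.2616 0.0389] nose [0.4103 0.2688 0.0554] (array([0.40911239, 0.26706355]), np.float64(0.016138483012609277))
 dish z [-0.      0.0027  0.0104  0.0142  0.0175]
```

```bash
cat >> h.py <<'E'
from scipy.spatial.transform import Rotation as Ro
AX=np.array([.5535,-.1])
def pose():
    s=bot.observe(); R=Ro.from_euler("xyz",s["tool_rot"]); m=R.as_matrix()
    return np.array(s["position"]),np.arctan2(m[1,0],m[0,0]),s["clock"]
def plan(p,yaw,wps,jaw,cap=1.0):
    """wps: list of (x,y,z,yaw); prints rows, returns end pose"""
    rows=[]; p=np.array(p,float)
    for q in wps:
        for _ in range(60):
            T=np.array([[np.cos(yaw),np.sin(yaw),0],[np.sin(yaw),-np.cos(yaw),0],[0,0,-1]])
            d=T.T@(np.array(q[:3])-p)/.025; t=-(q[3]-yaw)/.15
            if abs(d).max()<.03 and abs(t)<.03: break
            d=(d/max(1,abs(d).max()/cap)).round(2); t=round(float(np.clip(t,-1,1)),2)
            rows.append([d.tolist(),[0,0,t],jaw]); p=p+T@d*.025; yaw-=t*.15
    for i in range(0,len(rows),20): print(str(rows[i:i+20]).replace(" ",""))
    print(len(rows),p.round(4),round(yaw,3)); return p,yaw
E
python3 - <<'E'
from h import *
p,y,t=pose()
plan(p,y,[(.41,.10,.245,1.162),(.4465,-.18,.245,1.162),(.4465,-.18,.14,1.162)],1)
E
```

```text
[[[-0.89,-1.0,0.0],[0,0,1.0],1],[[-1.0,-0.83,0.0],[0,0,1.0],1],[[-1.0,-0.6,0.0],[0,0,1.0],1],[[-1.0,-0.42,0.0],[0,0,1.0],1],[[-1.0,-0.25,0.0],[0,0,1.0],1],[[-1.0,-0.09,0.0],[0,0,1.0],1],[[-1.0,0.06,0.0],[0,0,1.0],1],[[-1.0,0.21,0.0],[0,0,1.0],1],[[-1.0,0.37,0.0],[0,0,1.0],1],[[-1.0,0.55,0.0],[0,0,1.0],1],[[-1.0,0.77,0.0],[0,0,1.0],1],[[-0.96,1.0,0.0],[0,0,0.11],1],[[-0.93,1.0,0.0],[0,0,-0.0],1],[[-0.93,1.0,0.0],[0,0,-0.0],1],[[-0.92,1.0,0.0],[0,0,-0.0],1],[[-0.93,1.0,0.0],[0,0,-0.0],1],[[-0.92,1.0,0.01],[0,0,-0.0],1],[[-0.67,0.72,0.0],[0,0,-0.0],1],[[-1.0,0.6,0.0],[0,0,-0.0],1],[[-1.0,0.6,0.0],[0,0,-0.0],1]]
[[[-1.0,0.6,0.0],[0,0,-0.0],1],[[-1.0,0.6,0.0],[0,0,-0.0],1],[[-1.0,0.6,0.0],[0,0,-0.0],1],[[-1.0,0.6,0.0],[0,0,-0.0],1],[[-1.0,0.6,0.0],[0,0,-0.0],1],[[-1.0,0.59,0.0],[0,0,-0.0],1],[[-1.0,0.6,0.0],[0,0,-0.0],1],[[-0.69,0.41,0.0],[0,0,-0.0],1],[[-0.0,-0.0,1.0],[0,0,-0.0],1],[[-0.0,-0.0,1.0],[0,0,-0.0],1],[[-0.0,-0.0,1.0],[0,0,-0.0],1],[[-0.0,-0.0,1.0],[0,0,-0.0],1],[[-0.0,-0.0,0.2],[0,0,-0.0],1]]
33 [ 0.4465 -0.18    0.14  ] 1.161
```

{"fn": "play_rows", "kwargs": {
  "plan": [
    [[-0.9,-1,0],[0,0,1],1],
    [[-1,-0.8,0],[0,0,1],1],
    [[-1,-0.6,0],[0,0,1],1],
    [[-1,-0.4,0],[0,0,1],1],
    [[-1,-0.25,0],[0,0,1],1],
    [[-1,-0.1,0],[0,0,1],1],
    [[-1,0.05,0],[0,0,1],1],
    [[-1,0.2,0],[0,0,1],1],
    [[-1,0.35,0],[0,0,1],1],
    [[-1,0.55,0],[0,0,1],1],
    [[-1,0.75,0],[0,0,1],1],
    [[-0.95,1,0],[0,0,0.1],1],
    [[-0.95,1,0],[0,0,0],1],
    [[-0.95,1,0],[0,0,0],1],
    [[-0.95,1,0],[0,0,0],1],
    [[-0.9,1,0],[0,0,0],1],
    [[-0.9,1,0],[0,0,0],1],
    [[-0.65,0.7,0],[0,0,0],1],
    [[-1,0.6,0],[0,0,0],1],
    [[-1,0.6,0],[0,0,0],1]
  ]
}}

```text
clock: 3.5
position: [0.417, 0.0426, 0.2454]
tool_rot: [3.141, -0.0, 1.163]
force: [0.9, 0.6, -0.3]
grip_width: 0.0003
finger_force: 0.0
```

```bash
python3 - <<'E'
from h import *
p,y,t=pose(); print(p,y,t)
plan(p,y,[(.4465,-.18,.245,1.162),(.4465,-.18,.14,1.162)],1)
E
```

```text
[0.41695801 0.04261997 0.24542915] 1.1629065006528756 3.5
[[[-1.0,0.6,0.0],[0,0,0.01],1],[[-1.0,0.6,0.0],[0,0,-0.0],1],[[-1.0,0.6,0.0],[0,0,-0.0],1],[[-1.0,0.6,0.0],[0,0,-0.0],1],[[-1.0,0.6,0.0],[0,0,-0.0],1],[[-1.0,0.6,0.01],[0,0,-0.0],1],[[-1.0,0.6,0.0],[0,0,-0.0],1],[[-0.7,0.43,0.01],[0,0,-0.0],1],[[0.0,-0.0,1.0],[0,0,-0.0],1],[[0.0,-0.0,1.0],[0,0,-0.0],1],[[0.0,-0.0,1.0],[0,0,-0.0],1],[[0.0,-0.0,1.0],[0,0,-0.0],1],[[0.0,-0.0,0.2],[0,0,-0.0],1]]
13 [ 0.4466 -0.18    0.1399] 1.161
```

{"fn": "play_rows", "kwargs": {
  "plan": [
    [[-1,0.6,0],[0,0,0],1],
    [[-1,0.6,0],[0,0,0],1],
    [[-1,0.6,0],[0,0,0],1],
    [[-1,0.6,0],[0,0,0],1],
    [[-1,0.6,0],[0,0,0],1],
    [[-1,0.6,0],[0,0,0],1],
    [[-1,0.6,0],[0,0,0],1],
    [[-0.7,0.4,0],[0,0,0],1],
    [[0,0,1],[0,0,0],1],
    [[0,0,1],[0,0,0],1],
    [[0,0,1],[0,0,0],1],
    [[0,0,1],[0,0,0],1],
    [[0,0,0.2],[0,0,0],1]
  ]
}}

```text
clock: 5.12
position: [0.4454, -0.1788, 0.1395]
tool_rot: [-3.14, 0.0, 1.163]
force: [-0.5, -0.5, 0.1]
grip_width: -0.0
finger_force: 0.0
```

```bash
python3 - <<'E'
from h import *
p,y,t=pose(); print(p,y,t)
P,C=cloud("top")
near=np.hypot(*(P[:,:2]-[.47,-.19]).T)<.06
q=P[near&(P[:,2]>.1)]; print(len(q), q.mean(0) if len(q) else 0)
f=grab_frame("side"); cv2.imwrite("pics/b.png",cv2.cvtColor(cv2.resize(f["pixels"][130:290,180:400],None,fx=3,fy=3),cv2.COLOR_RGB2BGR))
print(pose())
E
```

```text
[ 0.44541527 -0.17876224  0.13946086] 1.1625600745688418 5.125
1649 [ 0.45533611 -0.18046633  0.51966647]
(array([ 0.44593654, -0.17896653,  0.14044018]), np.float64(1.162485411187789), 5.225)
```

View pics/b.png

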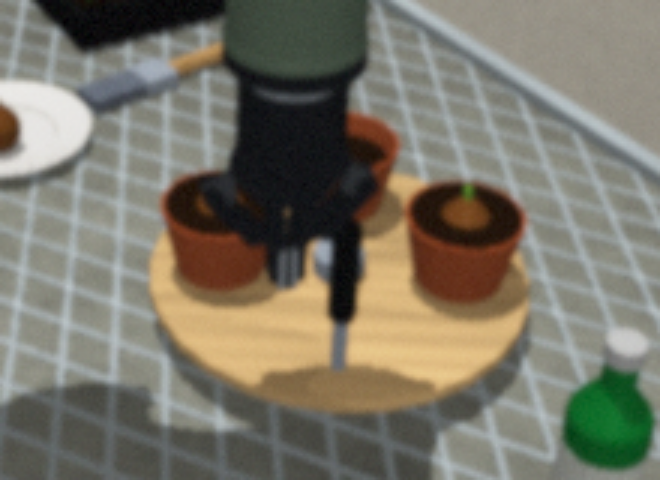

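The closed fingers at crop (288,265) stand beside the handle at (343,270), so I'll push along tool +y. I'm raising the tool about 15 mm to keep the finger knuckles off the handle top.

{"fn": "play_rows", "kwargs": {
  "plan": [
    [[0,0,-0.6],[0,0,0],1],
    [[0,0.2,0],[0,0,0],1],
    [[0,0.3,0],[0,0,0],1],
    [[0,0.5,0],[0,0,0],1],
    [[0,0.7,0],[0,0,0],1],
    [[0,0.85,0],[0,0,0],1],
    [[0,0.85,0],[0,0,0],1],
    [[0,0.2,-0.3],[0,0,0],1],
    [[0,-0.5,-1],[0,0,0],1],
    [[0,-0.5,-1],[0,0,0],1]
  ]
}}

```text
clock: 6.48
position: [0.5049, -0.2047, 0.2135]
tool_rot: [-3.141, 0.0, 1.162]
force: [1.3, 0.5, 0.5]
grip_width: 0.0002
finger_force: 0.0
```

```bash
cat >> h.py <<'E'
def handle(n="top"):
    """carousel angle from handle top, pot rims as fallback; (t,theta,npts,r)"""
    t=bot.observe()["clock"]; P,C=cloud(n)
    r=np.hypot(*(P[:,:2]-AX).T)
    q=P[(P[:,2]>.160)&(P[:,2]<.185)&(abs(r-.12)<.02)&(C.max(1)<75)]
    if len(q)<8: return t,None,len(q),0
    v=q[:,:2].mean(0)-AX; return t,np.arctan2(-v[1],-v[0]),len(q),np.hypot(*v)
E
python3 - <<'E'
from h import *
p,y,t=pose(); print(p,y,t)
for n in("top","side","top","side"): print(n,handle(n))
p,y,t=pose()
plan(p,y,[(p[0],p[1],.235,1.162),(.41,.10,.235,1.162),(.410,.269,.20,1.162),(.41,.269,.028,1.162)],-.8)
E
```

```text
[ 0.50491977 -0.20467772  0.21350754] 1.1623128316736397 6.475
top (6.475, None, 3, 0)
side (6.525, np.float64(2.1536471378535658), 80, np.float64(0.12225886173825688))
top (6.575, np.float64(2.249791357260143), 41, np.float64(0.11843037059140586))
side (6.625, np.float64(2.302450647660857), 80, np.float64(0.12180757179276906))
[[[0.0,0.0,-0.87],[0,0,0.01],-0.8],[[1.0,-0.87,-0.0],[0,0,-0.0],-0.8],[[1.0,-0.87,-0.0],[0,0,-0.0],-0.8],[[1.0,-0.87,-0.0],[0,0,-0.0],-0.8],[[1.0,-0.86,-0.0],[0,0,-0.0],-0.8],[[1.0,-0.87,-0.0],[0,0,-0.0],-0.8],[[1.0,-0.86,-0.0],[0,0,-0.0],-0.8],[[1.0,-0.87,-0.0],[0,0,-0.0],-0.8],[[1.0,-0.86,-0.0],[0,0,-0.0],-0.8],[[1.0,-0.87,-0.0],[0,0,-0.0],-0.8],[[0.65,-0.56,-0.0],[0,0,-0.0],-0.8],[[1.0,-0.43,0.23],[0,0,-0.0],-0.8],[[1.0,-0.43,0.22],[0,0,-0.0],-0.8],[[1.0,-0.44,0.23],[0,0,-0.0],-0.8],[[1.0,-0.43,0.22],[0,0,-0.0],-0.8],[[1.0,-0.44,0.23],[0,0,-0.0],-0.8],[[1.0,-0.43,0.22],[0,0,-0.0],-0.8],[[0.2,-0.09,0.05],[0,0,-0.0],-0.8],[[-0.0,0.0,1.0],[0,0,-0.0],-0.8],[[-0.0,0.0,1.0],[0,0,-0.0],-0.8]]
[[[-0.0,0.0,1.0],[0,0,-0.0],-0.8],[[-0.0,0.0,1.0],[0,0,-0.0],-0.8],[[-0.0,0.0,1.0],[0,0,-0.0],-0.8],[[-0.0,0.0,1.0],[0,0,-0.0],-0.8],[[-0.0,0.0,0.88],[0,0,-0.0],-0.8]]
25 [0.41   0.269  0.0279] 1.162
```

{"fn": "play_rows", "kwargs": {
  "plan": [
    [[0.3,-0.3,-0.9],[0,0,0],1],
    [[1,-0.85,0],[0,0,0],1],
    [[1,-0.85,0],[0,0,0],-0.6],
    [[1,-0.85,0],[0,0,0],-0.6],
    [[1,-0.85,0],[0,0,0],-0.6],
    [[1,-0.85,0],[0,0,0],-0.6],
    [[1,-0.85,0],[0,0,0],-0.6],
    [[1,-0.85,0],[0,0,0],-0.6],
    [[1,-0.85,0],[0,0,0],-0.6],
    [[1,-0.85,0],[0,0,0],-0.6],
    [[0.35,-0.4,0],[0,0,0],-0.6],
    [[1,-0.45,0.2],[0,0,0],-0.6],
    [[1,-0.45,0.3],[0,0,0],-0.6],
    [[1,-0.45,0.4],[0,0,0],-0.6],
    [[1,-0.45,0.5],[0,0,0],-0.6],
    [[1,-0.45,0.5],[0,0,0],-0.6],
    [[1,-0.45,0.5],[0,0,0],-0.6],
    [[0.2,-0.1,0.5],[0,0,0],-0.6],
    [[0,0,0.8],[0,0,0],-0.6]
  ]
}}

```text
clock: 9.05
position: [0.4072, 0.2698, 0.1419]
tool_rot: [3.141, 0.0, 1.163]
force: [0.5, 0.2, 0.2]
grip_width: 0.0681
finger_force: 0.0
```

```bash
python3 - <<'E'
from h import *
p,y,t=pose(); print(p,y,t,bot.observe()["grip_width"])
for n in("side","top"): print(n,handle(n))
p,y,t=pose(); print(p)
plan(p,y,[(.410,.269,.028,1.162)],-.6)
f=grab_frame("side"); cv2.imwrite("pics/c.png",cv2.cvtColor(cv2.resize(f["pixels"][90:210,110:270],None,fx=3,fy=3),cv2.COLOR_RGB2BGR))
E
```

```text
[0.40718145 0.26983658 0.14192866] 1.1629872581140241 9.05 0.06811885328631206
side (9.05, np.float64(-0.2934477180357296), 77, np.float64(0.11875668549224178))
top (9.1, np.float64(-0.25315774745102576), 35, np.float64(0.11960922913319175))
[0.40637486 0.26860016 0.1409805 ]
[[[0.02,0.03,1.0],[0,0,0.0],-0.6],[[0.01,0.03,1.0],[0,0,0.0],-0.6],[[0.02,0.03,1.0],[0,0,0.0],-0.6],[[0.01,0.02,1.0],[0,0,0.0],-0.6],[[0.01,0.02,0.52],[0,0,0.0],-0.6]]
5 [0.4101 0.2689 0.028 ] 1.162
```

View pics/c.png

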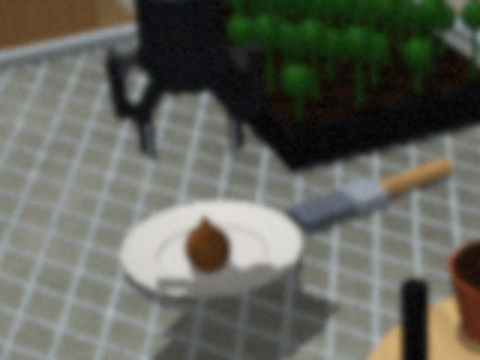

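Open fingers at crop (148,150) and (237,145) straddle the bulb at (207,245). Descending to grasp it.

{"fn": "play_rows", "kwargs": {
  "plan": [
    [[0,0.05,1],[0,0,0],-0.6],
    [[0,0.05,1],[0,0,0],-0.6],
    [[0,0.05,1],[0,0,0],-0.6],
    [[0,0,1],[0,0,0],-0.6],
    [[0,0,0.5],[0,0,0],-0.6],
    [[0,0,0],[0,0,0],-0.6],
    [[0,0,0],[0,0,0],1],
    [[0,0,0],[0,0,0],1],
    [[0,0,0],[0,0,0],1],
    [[0,0,0],[0,0,0],1]
  ],
  "newtons": 40
}}

```text
clock: 10.45
position: [0.4109, 0.2685, 0.0314]
tool_rot: [3.141, -0.001, 1.163]
force: [-1.6, -1.3, 11.2]
grip_width: 0.0428
finger_force: 39.0
```

```bash
python3 - <<'E'
from h import *
s=bot.observe(); print(s["position"],s["grip_width"],s["finger_force"],s["force"])
for n in("side","top"): print(n,handle(n))
E
```

```text
[0.41090893 0.2685469  0.0314322 ] 0.042814486664563445 38.97209990769625 [-1.63367925 -1.29790569 11.18999871]
side (10.45, np.float64(1.6087576709724567), 95, np.float64(0.12393282887133451))
top (10.5, np.float64(1.6751963682162956), 44, np.float64(0.11925113744352142))
```

{"fn": "play_rows", "kwargs": {
  "plan": [
    [[0,0,-0.4],[0,0,0],1],
    [[0,0,-1],[0,0,0],1],
    [[0,0,-1],[0,0,0],1],
    [[0,0,-1],[0,0,0],1],
    [[0,0,-1],[0,0,0],1],
    [[0,0,-1],[0,0,0],1],
    [[-1,0.4,-1],[0,0,0],1],
    [[-1,0.4,-1],[0,0,0],1],
    [[-1,0.4,-1],[0,0,0],1]
  ]
}}

```text
clock: 11.68
position: [0.408, 0.1865, 0.2418]
tool_rot: [-3.142, -0.001, 1.163]
force: [1.0, 0.2, -0.2]
grip_width: 0.0426
finger_force: 41.0
```

```bash
python3 - <<'E'
from h import *
s=bot.observe(); print(s["clock"],s["position"],s["grip_width"],s["finger_force"],s["force"])
print(handle("top"))
f=grab_frame("side"); P=w(f,f["depth"]>-1); p=np.array(bot.observe()["position"])
m=f["depth"]>0; C=f["pixels"][m].astype(int)
b=(np.hypot(*(P[:,:2]-p[:2]).T)<.05)&(P[:,2]>p[2]-.06)&(P[:,2]<p[2]+.04)
q=P[b&(C[:,0]-C[:,2]>25)]; g=P[b&(C[:,0]-C[:,2]<15)]
print("bulb",len(q),np.percentile(q[:,2]-p[2],[0,3,97,100]).round(4),q.mean(0)-p); print("finger lowest",np.sort(g[:,2]-p[2])[:8].round(4),len(g))
c=f["R"]@p+f["t"]; u=f["camera_matrix"]@c; u=(u[:2]/u[2]).astype(int); print(u)
cv2.imwrite("pics/d.png",cv2.cvtColor(cv2.resize(f["pixels"][max(0,u[1]-40):u[1]+40,u[0]-50:u[0]+50],None,fx=6,fy=6),cv2.COLOR_RGB2BGR))
E
```

```text
11.675 [0.40795603 0.18645296 0.24181328] 0.04264742360346059 41.047922463621944 [ 1.04230377  0.18524728 -0.1787953 ]
(11.675, np.float64(-3.027447165751148), 40, np.float64(0.1177982895736216))
bulb 253 [-0.0188 -0.0141  0.03    0.0324] [-0.0035584  -0.01005071  0.00677186]
finger lowest [-0.022  -0.0215 -0.017  -0.0132 -0.013  -0.0063 -0.0062 -0.006 ] 207
[184 117]
```

View pics/d.png

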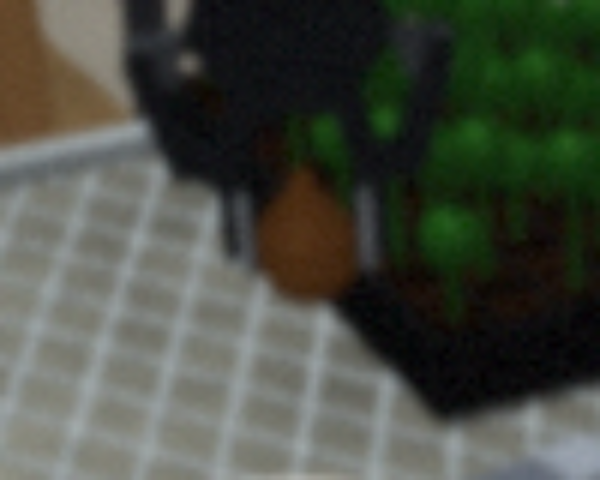

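Bulb is held upright at crop (307,235), its underside about 25 mm below the TCP. Now I'll fit the carousel motion and plan the chase.

```bash
cat > data.txt <<'E'
6.525 2.1536
6.575 2.2498
6.625 2.3025
9.05 -0.2934
9.1 -0.2532
10.45 1.6088
10.5 1.6752
11.675 -3.0274
E
cat > trk.py <<'E'
from h import *
from scipy.optimize import least_squares
def meas(n):
    m=handle(n)
    if m[1] is not None and abs(m[3]-.12)<.01: open("data.txt","a").write(f"{m[0]} {m[1]:.4f}\n")
    return m
def model(x,t):
    k=.0008/x[2]; return x[0]+((x[1]+1)*(1-np.exp(-k*(t-6.5)))/k)-(t-6.5)
def fit():
    D=np.loadtxt("data.txt"); t,a=D.T; a=a.copy()
    for i in range(1,len(a)): # unwrap with 1.3 rad/s guess decaying
        g=a[i-1]+(t[i]-t[i-1])*max(.6,1.55-.045*(t[i]-6.5)); a[i]+=2*np.pi*round((g-a[i])/(2*np.pi))
    r=least_squares(lambda x:np.r_[(model(x,t)-a)/.02*np.where(t>t[-1]-6,1,.6),(x[2]-.034)/.006],[a[0],1.5,.034],x_scale=[.1,.1,.01])
    x=r.x; T=t[-1]; om=(x[1]+1)*np.exp(-.0008/x[2]*(T-6.5))-1
    print("I %.4f om %.3f res(mrad)"%(x[2],om),((model(x,t)-a)*1000).round()[-8:]); return x
def chase(x,n,zs,jaw=1,p=None):
    """zs(k,err): target z for row k"""
    q,yaw,t=pose(); p=q if p is None else p; rows=[]
    T=np.array([[np.cos(yaw),np.sin(yaw),0],[np.sin(yaw),-np.cos(yaw),0],[0,0,-1]])
    for k in range(n):
        th=model(x,t+.125*(k+1)); g=AX+.1*np.array([np.cos(th),np.sin(th)])
        e=np.hypot(*(g-p[:2])); d=T.T@(np.r_[g,zs(k,e)]-p)/.025
        xy=d[:2]/max(1,abs(d[:2]).max()); d=np.r_[xy,np.clip(d[2],-.6,.6)]
        d=(d*20).round()/20; p=p+T@d*.025
        rows.append([(d+0).round(2).tolist(),[0,0,0],jaw]); print(k,"%.2f"%(t+.125*(k+1)),p.round(3),"err mm %.1f"%(1000*np.hypot(*(g-p[:2]))),"az %.2f"%np.arctan2(*p[1::-1])) if k%4==3 else 0
    print(str(rows).replace(" ",""))
E
python3 - <<'E'
from trk import *
meas("top");x=fit();print(pose())
chase(x,20,lambda k,e:.22 if e>.02 else .155)
E
```

```text
I 0.0346 om 1.285 res(mrad) [-13.  13. -30.   1.  20.  21.  -7. -10.]
(array([0.40853271, 0.18687009, 0.24187446]), np.float64(1.1610278748850895), 11.825)
3 12.32 [0.432 0.068 0.221] err mm 255.9 az 0.16
7 12.82 [ 0.48  -0.057  0.221] err mm 160.4 az -0.12
11 13.32 [ 0.553 -0.14   0.221] err mm 71.1 az -0.25
15 13.82 [ 0.647 -0.137  0.221] err mm 0.3 az -0.21
19 14.32 [ 0.651 -0.079  0.161] err mm 0.5 az -0.12
[[[-1.0,0.65,0.6],[0,0,0],1],[[-1.0,0.65,0.25],[0,0,0],1],[[-1.0,0.7,0.0],[0,0,0],1],[[-1.0,0.75,0.0],[0,0,0],1],[[-1.0,0.85,0.0],[0,0,0],1],[[-1.0,0.9,0.0],[0,0,0],1],[[-0.95,1.0,0.0],[0,0,0],1],[[-0.85,1.0,0.0],[0,0,0],1],[[-0.7,1.0,0.0],[0,0,0],1],[[-0.55,1.0,0.0],[0,0,0],1],[[-0.4,1.0,0.0],[0,0,0],1],[[-0.25,1.0,0.0],[0,0,0],1],[[-0.05,1.0,0.0],[0,0,0],1],[[0.2,1.0,0.0],[0,0,0],1],[[0.65,1.0,0.0],[0,0,0],1],[[0.8,0.4,0.0],[0,0,0],1],[[0.6,-0.05,0.6],[0,0,0],1],[[0.55,-0.15,0.6],[0,0,0],1],[[0.55,-0.25,0.6],[0,0,0],1],[[0.5,-0.3,0.6],[0,0,0],1]]
```

{"fn": "play_rows", "kwargs": {
  "plan": [
    [[-1,0.65,0.6],[0,0,0],1],
    [[-1,0.65,0.25],[0,0,0],1],
    [[-1,0.7,0],[0,0,0],1],
    [[-1,0.75,0],[0,0,0],1],
    [[-1,0.85,0],[0,0,0],1],
    [[-1,0.9,0],[0,0,0],1],
    [[-0.95,1,0],[0,0,0],1],
    [[-0.85,1,0],[0,0,0],1],
    [[-0.7,1,0],[0,0,0],1],
    [[-0.55,1,0],[0,0,0],1],
    [[-0.4,1,0],[0,0,0],1],
    [[-0.25,1,0],[0,0,0],1],
    [[-0.05,1,0],[0,0,0],1],
    [[0.2,1,0],[0,0,0],1],
    [[0.65,1,0],[0,0,0],1],
    [[0.8,0.4,0],[0,0,0],1],
    [[0.6,-0.05,0.6],[0,0,0],1],
    [[0.55,-0.15,0.6],[0,0,0],1],
    [[0.55,-0.25,0.6],[0,0,0],1],
    [[0.5,-0.3,0.6],[0,0,0],1]
  ]
}}

```text
clock: 14.32
position: [0.6509, -0.0772, 0.1579]
tool_rot: [-3.141, 0.0, 1.163]
force: [0.8, 0.5, -0.9]
grip_width: 0.0428
finger_force: 41.1
```

```bash
python3 - <<'E'
from trk import *
print(pose()); print(meas("top"));x=fit();print(pose())
chase(x,20,lambda k,e:.155)
E
```

```text
(array([ 0.65090776, -0.07721653,  0.15785605]), np.float64(1.162936203202399), 14.325)
(14.325, np.float64(0.30731697229763894), 40, np.float64(0.1201784941923325))
I 0.0398 om 1.190 res(mrad) [ 21. -41. -10.  17.  19.  10.   8. -14.]
(array([ 0.65016264, -0.07474491,  0.1558768 ]), np.float64(1.164802560815928), 14.375)
3 14.88 [ 0.613 -0.019  0.155] err mm 0.4 az -0.03
7 15.38 [0.558 0.    0.155] err mm 0.3 az 0.00
11 15.88 [ 0.504 -0.013  0.155] err mm 0.6 az -0.03
15 16.38 [ 0.465 -0.052  0.155] err mm 0.7 az -0.11
19 16.88 [ 0.454 -0.105  0.155] err mm 0.1 az -0.23
[[[0.7,-0.7,0.05],[0,0,0],1],[[0.3,-0.5,0.0],[0,0,0],1],[[0.25,-0.5,0.0],[0,0,0],1],[[0.2,-0.55,0.0],[0,0,0],1],[[0.1,-0.6,0.0],[0,0,0],1],[[0.0,-0.55,0.0],[0,0,0],1],[[-0.1,-0.6,0.0],[0,0,0],1],[[-0.15,-0.55,0.0],[0,0,0],1],[[-0.25,-0.5,0.0],[0,0,0],1],[[-0.3,-0.5,0.0],[0,0,0],1],[[-0.35,-0.4,0.0],[0,0,0],1],[[-0.45,-0.4,0.0],[0,0,0],1],[[-0.45,-0.3,0.0],[0,0,0],1],[[-0.5,-0.25,0.0],[0,0,0],1],[[-0.55,-0.15,0.0],[0,0,0],1],[[-0.55,-0.1,0.0],[0,0,0],1],[[-0.55,0.0,0.0],[0,0,0],1],[[-0.5,0.05,0.0],[0,0,0],1],[[-0.55,0.15,0.0],[0,0,0],1],[[-0.5,0.2,0.0],[0,0,0],1]]
```

{"fn": "play_rows", "kwargs": {
  "plan": [
    [[0.7,-0.7,0],[0,0,0],1],
    [[0.3,-0.5,0],[0,0,0],1],
    [[0.25,-0.5,0],[0,0,0],1],
    [[0.2,-0.55,0],[0,0,0],1],
    [[0.1,-0.6,0],[0,0,0],1],
    [[0,-0.55,0],[0,0,0],1],
    [[-0.1,-0.6,0],[0,0,0],1],
    [[-0.15,-0.55,0],[0,0,0],1],
    [[-0.25,-0.5,0],[0,0,0],1],
    [[-0.3,-0.5,0],[0,0,0],1],
    [[-0.35,-0.4,0],[0,0,0],1],
    [[-0.45,-0.4,0],[0,0,0],1],
    [[-0.45,-0.3,0],[0,0,0],1],
    [[-0.5,-0.25,0],[0,0,0],1],
    [[-0.55,-0.15,0],[0,0,0],1],
    [[-0.55,-0.1,0],[0,0,0],1],
    [[-0.55,0,0],[0,0,0],1],
    [[-0.5,0.05,0],[0,0,0],1],
    [[-0.55,0.15,0],[0,0,0],1],
    [[-0.5,0.2,0],[0,0,0],1]
  ]
}}

```text
clock: 16.88
position: [0.4549, -0.1088, 0.1591]
tool_rot: [3.142, 0.0, 1.163]
force: [0.2, 0.4, -1.6]
grip_width: 0.0425
finger_force: 41.1
```

```bash
python3 - <<'E'
from trk import *
print(pose()); print(meas("top"));x=fit();print(pose())
chase(x,20,lambda k,e:.155)
E
```

```text
(array([ 0.45490951, -0.10882042,  0.15906194]), np.float64(1.1626210584277143), 16.875)
(16.875, np.float64(-3.032687556091815), 44, np.float64(0.11784409578022163))
I 0.0418 om 1.096 res(mrad) [-52. -21.   9.  11.   8.   7.   6.  -9.]
(array([ 0.45485009, -0.1104476 ,  0.15920079]), np.float64(1.161103882625782), 16.925)
3 17.43 [ 0.477 -0.164  0.155] err mm 0.7 az -0.33
7 17.93 [ 0.52  -0.195  0.155] err mm 0.7 az -0.36
11 18.43 [ 0.572 -0.198  0.155] err mm 0.6 az -0.33
15 18.93 [ 0.617 -0.177  0.155] err mm 0.6 az -0.28
19 19.43 [ 0.647 -0.136  0.155] err mm 0.0 az -0.21
[[[-0.65,0.4,0.15],[0,0,0],1],[[-0.35,0.35,0.0],[0,0,0],1],[[-0.35,0.45,0.0],[0,0,0],1],[[-0.25,0.45,0.0],[0,0,0],1],[[-0.25,0.5,0.0],[0,0,0],1],[[-0.1,0.5,0.0],[0,0,0],1],[[-0.1,0.55,0.0],[0,0,0],1],[[0.0,0.55,0.0],[0,0,0],1],[[0.1,0.5,0.0],[0,0,0],1],[[0.1,0.5,0.0],[0,0,0],1],[[0.2,0.5,0.0],[0,0,0],1],[[0.3,0.45,0.0],[0,0,0],1],[[0.3,0.4,0.0],[0,0,0],1],[[0.35,0.35,0.0],[0,0,0],1],[[0.4,0.3,0.0],[0,0,0],1],[[0.45,0.25,0.0],[0,0,0],1],[[0.45,0.2,0.0],[0,0,0],1],[[0.5,0.15,0.0],[0,0,0],1],[[0.5,0.1,0.0],[0,0,0],1],[[0.5,0.0,0.0],[0,0,0],1]]
```

Tracking holds to a few millimetres. Next segment.

{"fn": "play_rows", "kwargs": {
  "plan": [
    [[-0.65,0.4,0.15],[0,0,0],1],
    [[-0.35,0.35,0],[0,0,0],1],
    [[-0.35,0.45,0],[0,0,0],1],
    [[-0.25,0.45,0],[0,0,0],1],
    [[-0.25,0.5,0],[0,0,0],1],
    [[-0.1,0.5,0],[0,0,0],1],
    [[-0.1,0.55,0],[0,0,0],1],
    [[0,0.55,0],[0,0,0],1],
    [[0.1,0.5,0],[0,0,0],1],
    [[0.1,0.5,0],[0,0,0],1],
    [[0.2,0.5,0],[0,0,0],1],
    [[0.3,0.45,0],[0,0,0],1],
    [[0.3,0.4,0],[0,0,0],1],
    [[0.35,0.35,0],[0,0,0],1],
    [[0.4,0.3,0],[0,0,0],1],
    [[0.45,0.25,0],[0,0,0],1],
    [[0.45,0.2,0],[0,0,0],1],
    [[0.5,0.15,0],[0,0,0],1],
    [[0.5,0.1,0],[0,0,0],1],
    [[0.5,0,0],[0,0,0],1]
  ]
}}

```text
clock: 19.42
position: [0.6471, -0.1327, 0.1553]
tool_rot: [3.142, 0.0, 1.163]
force: [0.9, -0.1, -1.3]
grip_width: 0.0424
finger_force: 41.1
```

```bash
python3 - <<'E'
from trk import *
print(pose()); print(meas("top"));x=fit();print(pose())
chase(x,20,lambda k,e:.155)
E
```

```text
(array([ 0.64708222, -0.13270165,  0.1552663 ]), np.float64(1.1628316082421384), 19.425)
(19.425, None, 0, 0)
I 0.0418 om 1.096 res(mrad) [-52. -21.   9.  11.   8.   7.   6.  -9.]
(array([ 0.64769686, -0.13065487,  0.15512052]), np.float64(1.1646461217161694), 19.475)
3 19.98 [ 0.652 -0.083  0.155] err mm 0.4 az -0.13
7 20.48 [ 0.632 -0.04   0.155] err mm 0.7 az -0.06
11 20.98 [ 0.596 -0.009  0.155] err mm 0.5 az -0.02
15 21.48 [0.552 0.    0.155] err mm 0.5 az 0.00
19 21.98 [ 0.508 -0.01   0.155] err mm 0.6 az -0.02
[[[0.45,-0.05,0.0],[0,0,0],1],[[0.5,-0.1,0.0],[0,0,0],1],[[0.45,-0.2,0.0],[0,0,0],1],[[0.4,-0.25,0.0],[0,0,0],1],[[0.4,-0.3,0.0],[0,0,0],1],[[0.35,-0.3,0.0],[0,0,0],1],[[0.3,-0.4,0.0],[0,0,0],1],[[0.25,-0.4,0.0],[0,0,0],1],[[0.25,-0.4,0.0],[0,0,0],1],[[0.15,-0.45,0.0],[0,0,0],1],[[0.1,-0.45,0.0],[0,0,0],1],[[0.05,-0.5,0.0],[0,0,0],1],[[0.0,-0.45,0.0],[0,0,0],1],[[-0.1,-0.45,0.0],[0,0,0],1],[[-0.1,-0.45,0.0],[0,0,0],1],[[-0.15,-0.45,0.0],[0,0,0],1],[[-0.25,-0.4,0.0],[0,0,0],1],[[-0.25,-0.4,0.0],[0,0,0],1],[[-0.3,-0.3,0.0],[0,0,0],1],[[-0.3,-0.35,0.0],[0,0,0],1]]
```

```bash
python3 - <<'E'
from trk import *
print(meas("side"));x=fit();print(pose())
chase(x,20,lambda k,e:.155)
E
```

```text
(19.475, np.float64(0.2543928511965341), 151, np.float64(0.010761601644402057))
I 0.0418 om 1.096 res(mrad) [-52. -21.   9.  11.   8.   7.   6.  -9.]
(array([ 0.6472203 , -0.13158509,  0.15511424]), np.float64(1.1646854140291334), 19.525)
3 20.02 [ 0.651 -0.079  0.155] err mm 0.4 az -0.12
7 20.52 [ 0.63  -0.036  0.155] err mm 0.1 az -0.06
11 21.02 [ 0.593 -0.008  0.155] err mm 0.8 az -0.01
15 21.52 [ 0.547 -0.     0.155] err mm 0.3 az -0.00
19 22.02 [ 0.504 -0.013  0.155] err mm 0.5 az -0.03
[[[0.7,-0.05,0.0],[0,0,0],1],[[0.45,-0.2,0.0],[0,0,0],1],[[0.45,-0.2,0.0],[0,0,0],1],[[0.4,-0.25,0.0],[0,0,0],1],[[0.4,-0.3,0.0],[0,0,0],1],[[0.35,-0.35,0.0],[0,0,0],1],[[0.25,-0.4,0.0],[0,0,0],1],[[0.25,-0.4,0.0],[0,0,0],1],[[0.2,-0.45,0.0],[0,0,0],1],[[0.15,-0.45,0.0],[0,0,0],1],[[0.05,-0.45,0.0],[0,0,0],1],[[0.05,-0.45,0.0],[0,0,0],1],[[-0.05,-0.5,0.0],[0,0,0],1],[[-0.1,-0.45,0.0],[0,0,0],1],[[-0.1,-0.45,0.0],[0,0,0],1],[[-0.2,-0.4,0.0],[0,0,0],1],[[-0.25,-0.4,0.0],[0,0,0],1],[[-0.25,-0.35,0.0],[0,0,0],1],[[-0.3,-0.35,0.0],[0,0,0],1],[[-0.35,-0.3,0.0],[0,0,0],1]]
```

{"fn": "play_rows", "kwargs": {
  "plan": [
    [[0.7,-0.05,0],[0,0,0],1],
    [[0.45,-0.2,0],[0,0,0],1],
    [[0.45,-0.2,0],[0,0,0],1],
    [[0.4,-0.25,0],[0,0,0],1],
    [[0.4,-0.3,0],[0,0,0],1],
    [[0.35,-0.35,0],[0,0,0],1],
    [[0.25,-0.4,0],[0,0,0],1],
    [[0.25,-0.4,0],[0,0,0],1],
    [[0.2,-0.45,0],[0,0,0],1],
    [[0.15,-0.45,0],[0,0,0],1],
    [[0.05,-0.45,0],[0,0,0],1],
    [[0.05,-0.45,0],[0,0,0],1],
    [[-0.05,-0.5,0],[0,0,0],1],
    [[-0.1,-0.45,0],[0,0,0],1],
    [[-0.1,-0.45,0],[0,0,0],1],
    [[-0.2,-0.4,0],[0,0,0],1],
    [[-0.25,-0.4,0],[0,0,0],1],
    [[-0.25,-0.35,0],[0,0,0],1],
    [[-0.3,-0.35,0],[0,0,0],1],
    [[-0.35,-0.3,0],[0,0,0],1]
  ]
}}

```text
clock: 22.02
position: [0.5027, -0.0147, 0.1553]
tool_rot: [3.142, 0.0, 1.163]
force: [-0.7, -0.8, -0.6]
grip_width: 0.0425
finger_force: 41.1
```

```bash
python3 - <<'E'
from trk import *
print(pose()); print(meas("top"));x=fit();print(pose())
chase(x,20,lambda k,e:.155 if k<4 else max(.113,.155-.006*(k-3)))
E
```

```text
(array([ 0.50273317, -0.0147098 ,  0.15531313]), np.float64(1.162806560320577), 22.025)
(22.025, np.float64(2.111166383457513), 41, np.float64(0.11883840511072848))
I 0.0420 om 0.902 res(mrad) [-19.  11.  13.  10.   9.  11.   0.  -3.]
(array([ 0.50153722, -0.01552608,  0.15532172]), np.float64(1.161720857228369), 22.075)
3 22.57 [ 0.468 -0.049  0.155] err mm 0.4 az -0.10
7 23.07 [ 0.455 -0.089  0.132] err mm 0.6 az -0.19
11 23.57 [ 0.458 -0.132  0.113] err mm 0.6 az -0.28
15 24.07 [ 0.48  -0.167  0.113] err mm 0.7 az -0.33
19 24.57 [ 0.513 -0.191  0.113] err mm 0.6 az -0.36
[[[-0.45,-0.3,0.0],[0,0,0],1],[[-0.45,-0.2,0.0],[0,0,0],1],[[-0.4,-0.15,0.0],[0,0,0],1],[[-0.45,-0.05,0.0],[0,0,0],1],[[-0.45,-0.05,0.25],[0,0,0],1],[[-0.4,0.0,0.25],[0,0,0],1],[[-0.45,0.1,0.25],[0,0,0],1],[[-0.4,0.1,0.2],[0,0,0],1],[[-0.4,0.15,0.25],[0,0,0],1],[[-0.4,0.2,0.25],[0,0,0],1],[[-0.35,0.2,0.25],[0,0,0],1],[[-0.35,0.25,0.0],[0,0,0],1],[[-0.3,0.3,0.0],[0,0,0],1],[[-0.25,0.35,0.0],[0,0,0],1],[[-0.25,0.35,0.0],[0,0,0],1],[[-0.15,0.35,0.0],[0,0,0],1],[[-0.15,0.4,0.0],[0,0,0],1],[[-0.15,0.4,0.0],[0,0,0],1],[[-0.05,0.4,0.0],[0,0,0],1],[[0.0,0.4,0.0],[0,0,0],1]]
```

Prediction matches within 3 mrad. Lowering to 3 mm above the compost, opening slightly and rising, all while still travelling with the pot.

{"fn": "play_rows", "kwargs": {
  "plan": [
    [[-0.45,-0.3,0],[0,0,0],1],
    [[-0.45,-0.2,0],[0,0,0],1],
    [[-0.4,-0.15,0],[0,0,0],1],
    [[-0.45,-0.05,0],[0,0,0],1],
    [[-0.45,-0.05,0.25],[0,0,0],1],
    [[-0.4,0,0.25],[0,0,0],1],
    [[-0.45,0.1,0.25],[0,0,0],1],
    [[-0.4,0.1,0.2],[0,0,0],1],
    [[-0.4,0.15,0.25],[0,0,0],1],
    [[-0.4,0.2,0.25],[0,0,0],1],
    [[-0.35,0.2,0.25],[0,0,0],1],
    [[-0.35,0.25,0],[0,0,0],-0.3],
    [[-0.3,0.3,0],[0,0,0],-0.3],
    [[-0.25,0.35,0],[0,0,0],-0.3],
    [[-0.25,0.35,0],[0,0,0],-0.3],
    [[-0.15,0.35,-0.4],[0,0,0],-0.3],
    [[-0.15,0.4,-0.8],[0,0,0],-0.3],
    [[-0.15,0.4,-1],[0,0,0],-0.3],
    [[-0.05,0.4,-1],[0,0,0],-0.3],
    [[0,0.4,-1],[0,0,0],-0.3]
  ]
}}

```text
clock: 24.58
position: [0.5153, -0.19, 0.2195]
tool_rot: [3.141, 0.0, 1.163]
force: [0.5, 1.1, 0.5]
grip_width: 0.0553
finger_force: 0.0
```

```bash
python3 - <<'E'
from trk import *
s=bot.observe(); print(s["clock"],s["position"],s["grip_width"],s["finger_force"],s["force"])
f=grab_frame("side"); cv2.imwrite("pics/e.png",cv2.cvtColor(cv2.resize(f["pixels"][130:290,180:400],None,fx=3,fy=3),cv2.COLOR_RGB2BGR))
print(meas("top"));x=fit()
E
```

```text
24.575 [ 0.51530349 -0.1899735   0.21945688] 0.055316098723923166 0.0 [0.50526874 1.09447724 0.51515731]
(24.625, np.float64(-1.9195029997569344), 36, np.float64(0.11749632744220984))
I 0.0424 om 0.814 res(mrad) [ 8. 10.  6.  6.  8.  0. 10. -9.]
```

View pics/e.png

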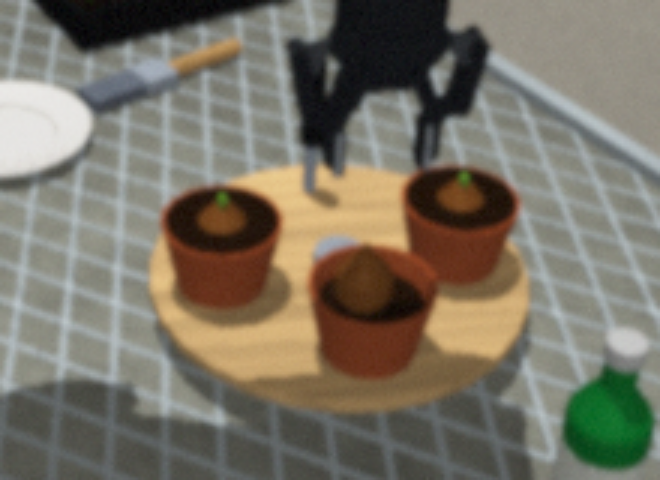

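The bulb stands nose up in the pot at crop (368,280), and the open hand is above it at (390,140), clear. I'll lift the hand away and check.

{"fn": "play_rows", "kwargs": {
  "plan": [
    [[0,0,-1],[0,0,0],-0.3],
    [[0.8,-0.8,-0.5],[0,0,0],-0.3],
    [[1,-0.85,0],[0,0,0],-0.3],
    [[1,-0.85,0],[0,0,0],-0.3],
    [[1,-0.85,0],[0,0,0],-0.3],
    [[1,-0.85,0],[0,0,0],-0.3],
    [[1,-0.85,0],[0,0,0],-0.3],
    [[1,-0.85,0],[0,0,0],-0.3],
    [[1,-0.6,0],[0,0,0],-0.3],
    [[1,-0.5,0],[0,0,0],-0.3],
    [[0.5,-0.2,0],[0,0,0],-0.3],
    [[0,0,0],[0,0,0],-0.3]
  ]
}}

```text
clock: 26.18
position: [0.442, 0.0954, 0.2553]
tool_rot: [3.142, 0.0, 1.164]
force: [-1.1, -0.3, 0.3]
grip_width: 0.0555
finger_force: 0.0
```

```bash
python3 - <<'E'
from trk import *
print(pose()); print(meas("top"));x=fit()
t=bot.observe()["clock"]; P,C=cloud("top"); th=model(x,t); g=AX+.1*np.array([np.cos(th),np.sin(th)])
q=P[(np.hypot(*(P[:,:2]-g).T)<.042)&(P[:,2]>.112)&(P[:,2]<.16)]
print("pot",g.round(3),"bulb upper",len(q),q.mean(0).round(3),q.max(0).round(3))
for k in["spare_pot","bottle","brush","bulb"]:
    f=grab_frame("top")
    for r in regions_of(k,"top")[:1]: print(k,round(r["p"],2),np.median(w(f,r["mask"]),0).round(3))
E
```

```text
(array([0.44195383, 0.09542731, 0.25525626]), np.float64(1.1638225657140497), 26.175)
(26.175, np.float64(-0.6990082530319802), 38, np.float64(0.11982413331909397))
I 0.0425 om 0.762 res(mrad) [ 9.  5.  4.  7. -1. 12. -5. -4.]
pot [ 0.632 -0.162] bulb upper 147 [ 0.623 -0.166  0.123] [ 0.644 -0.146  0.146]
spare_pot 0.64 [ 0.343 -0.438  0.026]
bottle 0.85 [ 0.56  -0.376  0.11 ]
brush 0.53 [0.618 0.306 0.016]
bulb 0.59 [ 0.636 -0.143  0.121]
```

```bash
python3 -c "
from workcell import bot
print(bot.job_done())"
```

```text
the job is handed in; nothing more can be done
None
```

I handed the job in with the bulb standing nose up in the pot, about 1 cm off its middle; the carousel was still coasting at about 0.76 rad/s and the hand was clear. I pushed it to about 1.5 rad/s and held the bulb over the turning pot for about 7.7 s. The spare pot and bottle measured unmoved; the brush reading shifted about 3 cm along its length, probably partial detection, since the arm never went near it. No verdict was returned.

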